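# Seat the hub flange on the jig's locating pin and hold it down

## Task

Slide the jig's brass pin guard by its black grip all the way to the red end stop, then pick the bronze hub flange off the parts ledge, slide it over the jig's locating pin until it drops on, and press it fully down against the sprung copper seat. Finish while still holding the flange pressed fully down with the gripper, and leave the clay cup and the iron swivel pin standing where they are.

Things in the scene. Friction and masses are not known exactly. Their poses are not given: they have to be found in the camera images.
- jig: Fixed flange-seating jig. Origin on the bench (z=0) below the pin axis, z up. Dark steel base 120x120x24 mm centred there; a green rail (30 mm wide, top at 44 mm) runs along +y to a red end stop (y 195 to 207 mm, 54 mm high). On the axis a round copper seat, 68 mm diameter, top 34 mm above the bench, 26 when fully pressed, with the steel locating pin standing through it.
- pin_tip (a point): Centre of the tip of the steel locating pin, on the jig's z axis, 46 mm above the bench. The upright pin is 16 mm in diameter, its last 3.5 mm tapering to 11 mm, and stands 12 mm out of the unpressed seat. Hidden under the brass guard at the start.
- seat_rest (a point): Fixed point on the pin axis, 34 mm above the bench: where the centre of the flange's underside lies once it has dropped on and is not yet pressed.
- guard (a joint): Brass pin guard's position along the jig's +y, m: 0 = over the pin, 0.090 = against the red end stop. Starts at 0 to 0.025; about 2.5 N friction, stays where left. A plate 50 mm wide, 4 mm thick, top at 54 mm above the bench, free edge at jig y = -36 mm plus this value; the flange is sure to fit beside it only at the stop.
- guard_grip (a point): Point in the guard's black upright grip, 80 mm above the bench, at jig x = 0, y = 87.5 mm plus the guard's position. The grip is 16 mm thick along the jig's y, 30 mm wide along its x, and stands from 56 to 96 mm height; clear all round above 56 mm.
- seat (a joint): How far the sprung copper seat is pressed down, in m: 0 = up, 0.008 = fully down on its stop. The spring pushes back with about 7 N at the start and 14 N fully down; the flange's own weight does not move it.
- flange: Loose bronze hub flange, about 0.4 kg, standing on the ledge. Origin at the centre of its underside, z up. Round disc 72 mm diameter, 10 mm thick, with a round hub 34 mm diameter rising to 60 mm (grip the hub about 40 mm above the underside). In the underside a central blind bore, 19 mm diameter, 28 mm deep, fits over the pin; yaw does not matter.
- ledge: Fixed wooden parts ledge 340 x 110 x 16 mm, origin at the centre of its underside on the bench, long side along its x; the top, on which the parts stand, is 16 mm above the bench. At its +x end a small open brass gate 45 mm high runs 85 mm outward. At least 50 mm clear of its -y side stands a fixed wooden block with a copper wheel body under a toggle clamp, 180 mm high.
- cup: Bystander: loose blue glazed clay bearing cup, 56 mm diameter, 36 mm high, standing on the ledge about 120 mm from the flange along the ledge's x (it and the flange may change places). Origin at the centre of its underside.
- swivel_pin: Bystander: loose iron swivel pin standing on its 30 mm diameter head on the ledge, shank 14 mm, 50 mm high. Origin at the centre of its underside.
Mind the look-alikes: they are no part of the job. Of the things that look like the flange, the smallest one is meant.

How it is judged:
By the outcome, as a careful person would: the job done as asked, in the order asked, and still so for the second after the job is handed in, while the arm keeps its last pose, push and grip.
It also fails if it takes over 48 s, if anything falls off the work surface, if the arm or the gripper's body presses on something with over 40 N, if the wrist force passes 120 N, or if a joint passes its speed limit or range.

## Robot

A 6-joint arm with a two-finger parallel gripper is mounted at the origin on the work surface. World frame = base frame: x ahead of the robot, y to its left, z up, the work surface at z = 0. Lengths are in m, angles in rad, forces in N, time in s.
With the tool pointing down it reaches from about 0.4 to 0.825 m from the base axis. Payload 7 kg.
Tool frame: the origin (TCP) lies midway between the tips of the shut fingers; the grasp point (between the pads) lies 19 mm behind it; y points along the fingers, z is the direction in which the jaws open and shut, and the axes are right-handed (so a half turn about y gives the same grasp; the last joint's range is limited). The gripper opens to 85 mm and grips with 20 to 120 N. Pads are 22 mm wide; open, the fingers measure 114 mm over their backs; the gripper's body (76 mm by 85 mm) begins 54 mm behind the grasp point. The pads swing forward as they close: fully open they stand 13 mm farther back than shut.
Start: joints at [1.606, 0.359, 0.012, 0, -1.224, -0.288], TCP at [0.169, 0.654, 0.231] pointing down, gripper open.
Joint ranges: [-3.07, 3.07], [-1.43, 2.12], [-1.02, 1.25], [-3.03, 1.67], [-3.05, -0], [-3.03, 3.03]. Speed limits (rad/s): [2.39, 2.39, 3.01, 3.14, 3.14, 3.14].

## Interface

Orientations are given as a unit quaternion [w, x, y, z].
In Python, from workcell import read_state, vision, job gives the robot as it stands. The module is installed in compiled form; this text tells all that it offers.
- The arm moves only by the tool move_arm, never from a script. Its argument "deltas" is a list of rows, each a list of 3 entries, a list of its own where there are three numbers: the turn, a rotation vector about the tool's x, y, z in rad, then the shift along the tool's x, y, z in mm, then the opening, from 0 (shut) to 1 (fully open). In form: [[[wx, wy, wz], [tx, ty, tz], jaw], ...]. A call has 1 to 8 rows; each row shifts and turns the commanded pose from where the row before left it, along the tool's axes as they then stand; what a row does not reach is not made up. A row lasts 1/12 s, in which the tool goes at most 41.7 mm and 7.16 degrees, less where a joint would pass 70% of its speed; a pose out of reach is approached as far as the arm can. A call with a gripper value outside its range is refused whole. The fingers move at their own pace and stop on an object; "force" is the grip in N (left out, the last holds). Time passes only in rows, so rows that do not move let the fingers close. It gives the time, the measured TCP pose, the force and the opening at its end, in the units of the state.
- read_state(): the state, without advancing time (a new reading comes with each control period).
- vision.get_image(name): name is "side" or "top" or "wrist"; returns a dict with "frame" (384x512x3 uint8, red, green, blue), "fx", "fy", "cx", "cy" (pixels), "D" ([k1, k2, p1, p2, k3] as OpenCV has them; the pictures are not rectified), "cam_to_world" (4x4, takes a point from camera to world coordinates); the wrist camera has in their place "hand_eye" (4x4, takes a point from camera to tool coordinates, whose origin is the TCP and whose axes are the tool frame's). Camera axes: x right, y up, looking along -z (the intrinsics and any distortion apply to the point x, -y, -z); pixel columns grow to the right and rows downward; lengths in m; the calibration is good to about 2 mm. A picture is of the moment at which its call begins: read the wrist's pose just before it. There is no depth.
- job.close_job(): hands the job in, once; it reports no verdict.
The state is a dict: "time_s": time; "joints": joint angles; "joint_velocities": joint speeds; "joint_torque": joint torques, N m; "position": TCP position; "ee_rot": TCP orientation; "contact_force": force on the tool from outside, world axes, zero at the start; "torque": the same for the moment, N m; "finger_gap": opening from 0.0 (shut) to 1.0 (fully open).
Only numpy, scipy, OpenCV 4.12 (cv2) and the standard library are available. Lean on these libraries where they do the work, as an engineer would, in place of code of your own. Each camera call takes 0.05 s, during which the arm holds its last target. There are 200 camera calls.

## Working session

There is one attempt and no reset: what is moved stays moved. The work goes in short steps, Python scripts to look and compute and a tool call to move; the robot and the scene stay as the last step left them, time stands still between calls to the robot, and variables do not carry over. Pictures are saved under pics/ and viewed, about 8 in all and at most 12, crops included, and the job is handed in when it is done.

Besides the shell and the picture viewer there is one more tool, called after ">>>" as name([rows], argument=value, ...), one row to a line, values as JSON. move_arm: Moves the arm, as the interface text tells. Its arguments: {"type":"object","properties":{"deltas":{"type":"array","items":{"type":"array"}},"force":{"type":"number"}},"required":["deltas"]}

```bash
mkdir -p pics
cat > h.py <<'E'
import numpy as np, cv2
from workcell import read_state, vision, job
from scipy.spatial.transform import Rotation as R
def grab(n):
    s=read_state(); im=vision.get_image(n)
    if n=="wrist":
        T=np.eye(4); q=s["ee_rot"]; T[:3,:3]=R.from_quat([q[1],q[2],q[3],q[0]]).as_matrix(); T[:3,3]=s["position"]
        im["cam_to_world"]=T@np.array(im["hand_eye"])
    im["K"]=np.array([[im["fx"],0,im["cx"]],[0,im["fy"],im["cy"]],[0,0,1]]); im["T"]=np.array(im["cam_to_world"]); return im
def save(im,f): cv2.imwrite("pics/"+f,im["frame"][:,:,::-1])
def ray(im,p):
    u=cv2.undistortPoints(np.array([[p]],float),im["K"],np.array(im["D"],float))[0,0]
    return im["T"][:3,3], im["T"][:3,:3]@np.array([u[0],-u[1],-1])
def onz(im,p,z):
    o,d=ray(im,p); return o+d*(z-o[2])/d[2]
def proj(im,P):
    c=np.linalg.inv(im["T"])@np.append(P,1); 
    return cv2.projectPoints(np.array([[c[0],-c[1],-c[2]]]),np.zeros(3),np.zeros(3),im["K"],np.array(im["D"],float))[0][0,0]
E
python3 - <<'E'
from h import *
s=read_state(); print({k:np.round(v,3) for k,v in s.items()})
a=grab("top");b=grab("side");c=grab("wrist")
for i,n in((a,"top"),(b,"side"),(c,"wrist")): save(i,n+"0.png"); print(n,np.round(i["T"],3).tolist(),i["fx"])
cv2.imwrite("pics/ts0.png",np.hstack([cv2.resize(x["frame"][:,:,::-1],(800,600)) for x in (a,)]))
E
```

```text
{'time_s': np.float64(0.0), 'joints': array([ 1.606,  0.359,  0.011, -0.   , -1.224, -0.288]), 'joint_velocities': array([ 0.002,  0.001,  0.001,  0.   ,  0.   , -0.   ]), 'joint_torque': array([-1.0000e-03, -5.8331e+01,  2.9342e+01,  6.9370e+00, -6.0000e-03,
       -0.0000e+00]), 'position': array([0.169, 0.653, 0.23 ]), 'ee_rot': array([ 0.089, -0.089, -0.701,  0.702]), 'contact_force': array([-0.185,  0.82 , -0.369]), 'torque': array([-0.019,  0.036,  0.   ]), 'finger_gap': np.float64(1.003)}
top [[0.017, 0.985, -0.169, 0.385], [-1.0, 0.018, 0.004, -0.125], [0.007, 0.169, 0.986, 1.081], [0.0, 0.0, 0.0, 1.0]] 407.13019697701804
side [[0.931, 0.278, -0.237, 0.356], [-0.365, 0.673, -0.643, -0.68], [-0.02, 0.685, 0.729, 0.728], [0.0, 0.0, 0.0, 1.0]] 403.87971919228164
wrist [[-0.25, 0.926, 0.282, 0.241], [-0.968, -0.24, -0.071, 0.635], [0.002, -0.29, 0.957, 0.371], [0.0, 0.0, 0.0, 1.0]] 322.12945440340565
```

View pics/ts0.png

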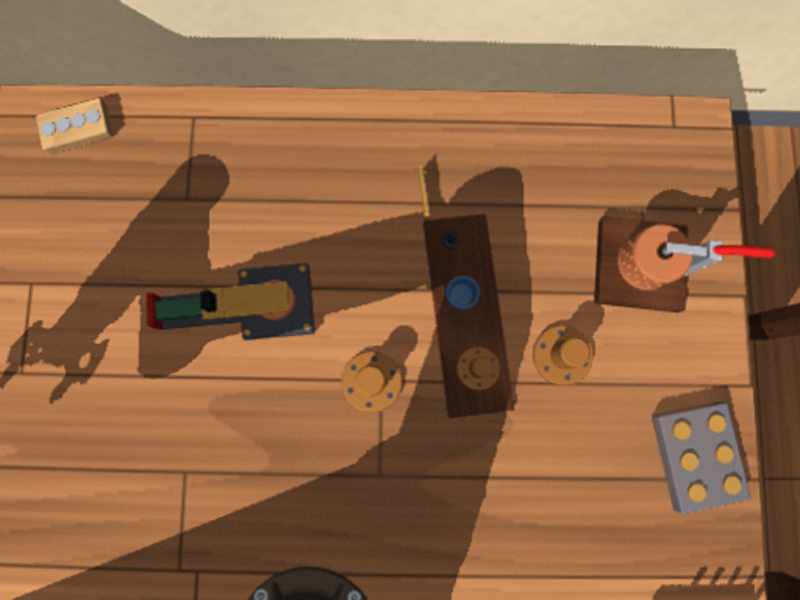

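View pics/side0.png

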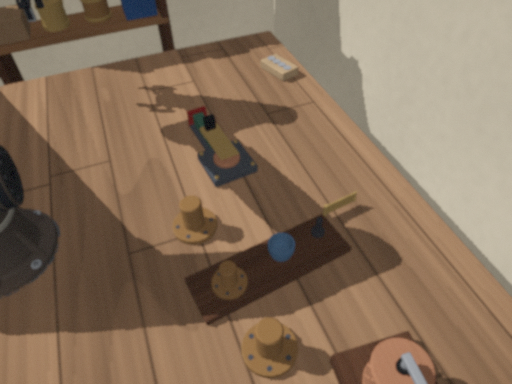

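The top view shows the jig base around (277,301), the grip at (208,300) and the red stop at (152,310), all in the 800 px scale. The flange on the ledge is at (478,368). The two larger look-alikes stand on the bench, the cup is at (462,293) and the swivel pin at (450,240). The side view agrees.

Run:
```python
from h import *
a=grab("top"); k=1/1.5625
hsv=cv2.cvtColor(a["frame"],cv2.COLOR_RGB2HSV)
f=lambda p,z: np.round(onz(a,np.array(p)*k,z),3)
for p in [(240,268),(310,264),(314,331),(245,339)]: print("base",f(p,.024))
print("red",f((152,310),.054)); print("grip",f((208,300),.096))
print("flange hub",f((483,367),.076),"disc",f((478,368),.026))
print("cup",f((462,293),.052),"pin",f((450,240),.066))
for p in [(425,219),(485,214),(510,410),(450,417)]: print("ledge",f(p,.016))
for p in [(372,380),(563,352)]: print("look",f(p,.05))
s=read_state();q=s["ee_rot"];print(np.round(R.from_quat([q[1],q[2],q[3],q[0]]).as_matrix(),3))
print(np.round(grab("wrist")["hand_eye"],3))
m=(hsv[...,1]>60)&(hsv[...,2]<70)
def cc(m,n):
    _,_,st,c=cv2.connectedComponentsWithStats(m.astype(np.uint8)); i=[j for j in range(1,len(st)) if st[j][4]>20]; print(n,[(st[j].tolist(),np.round(c[j],1).tolist()) for j in i][:8])
cc((hsv[...,0]<6)&(hsv[...,1]>170),"red"); cc((hsv[...,0]>95)&(hsv[...,0]<120)&(hsv[...,1]>120),"blue")
```

```text
base [0.602 0.132 0.024]
base [0.611 0.014 0.024]
base [0.497 0.003 0.024]
base [0.482 0.117 0.024]
red [0.523 0.266 0.054]
grip [0.535 0.162 0.096]
flange hub [ 0.439 -0.272  0.076] disc [ 0.44  -0.271  0.026]
cup [ 0.561 -0.241  0.052] pin [ 0.647 -0.22   0.066]
ledge [ 0.696 -0.181  0.016]
ledge [ 0.707 -0.286  0.016]
ledge [ 0.373 -0.325  0.016]
ledge [ 0.36  -0.226  0.016]
look [ 0.417 -0.097  0.05 ]
look [ 0.467 -0.406  0.05 ]
[[-0.968 -0.    -0.25 ]
 [ 0.25  -0.001 -0.968]
 [-0.    -1.     0.001]]
[[ 0.    -0.957 -0.291 -0.074]
 [-0.     0.291 -0.957 -0.141]
 [ 1.     0.    -0.    -0.   ]
 [ 0.     0.     0.     1.   ]]
red [([457, 157, 39, 9, 254], [477.2, 160.3]), ([94, 187, 10, 24, 115], [96.9, 199.7])]
blue [([286, 177, 21, 21, 302], [295.4, 186.4])]
```

>>> move_arm([
  [[0, -0.122, 0], [0, 0, 0], 1],
  [[0, -0.122, 0], [0, 0, 0], 1],
  [[0, -0.122, 0], [0, 0, 0], 1],
  [[0, 0, 0], [-19.5, 2, 36], 1],
  [[0, 0, 0], [-19.5, 2, 36], 1],
  [[0, 0, 0], [-19.5, 2, 36], 1],
  [[0, 0, 0], [-19.5, 2, 36], 1],
  [[0, 0, 0], [-19.5, 2, 36], 1],
])

```text
time_s: 0.92
position: [0.2867, 0.484, 0.2212]
ee_rot: [0.04, -0.04, 0.706, -0.706]
contact_force: [0.7, -0.2, 0.1]
finger_gap: 1.002
```

>>> move_arm([
  [[0, 0, 0], [-19.5, 2, 36], 1],
  [[0, 0, 0], [-19.5, 2, 36], 1],
  [[0, 0, 0], [-19.5, 2, 36], 1],
  [[0, 0, 0], [-19.5, 2, 36], 1],
  [[0, 0, 0], [-19.5, 2, 36], 1],
  [[0, 0, 0], [-19.5, 2, 36], 1],
  [[0, 0, 0], [-19.5, 2, 36], 1],
  [[0, 0, 0], [-19.5, 2, 36], 1],
])

```text
time_s: 1.58
position: [0.4743, 0.2154, 0.2056]
ee_rot: [0.04, -0.04, 0.706, -0.706]
contact_force: [-0.1, 1.3, -0.8]
finger_gap: 0.998
```

>>> move_arm([
  [[0, 0, 0], [-19.5, 2, 36], 1],
  [[0, 0, 0], [0, 0, 0], 1],
  [[0, 0, 0], [0, 0, 0], 1],
])

```text
time_s: 1.83
position: [0.4978, 0.1814, 0.2029]
ee_rot: [-0.038, 0.039, -0.706, 0.706]
contact_force: [0.2, -0.3, 1.0]
finger_gap: 1.0
```

Run:
```python
from h import *
c=grab("wrist"); save(c,"w1.png"); np.save("w1.npy",c,allow_pickle=True)
s=read_state(); print(s["position"],np.round(c["T"],3).tolist())
```

```text
[0.49730044 0.18268234 0.20312373] [[0.109, 0.951, 0.289, 0.572], [-0.994, 0.104, 0.032, 0.19], [0.0, -0.291, 0.957, 0.344], [0.0, 0.0, 0.0, 1.0]]
```

View pics/w1.png

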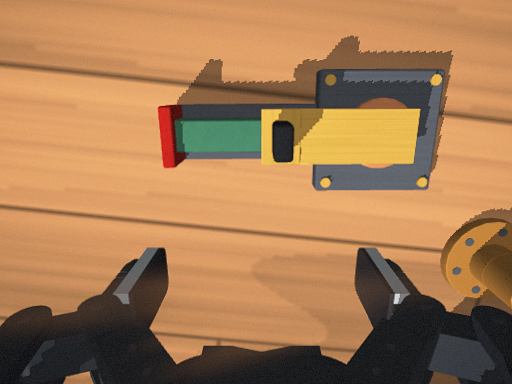

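The wrist view shows the whole jig: the red stop at (170,136), the black grip at (283,141), the guard's free edge at x≈419, and four brass corner screws.

Run:
```python
from h import *
c=np.load("w1.npy",allow_pickle=True).item()
hsv=cv2.cvtColor(c["frame"],cv2.COLOR_RGB2HSV); H,S,V=[hsv[...,i].astype(int) for i in range(3)]
def box(m,n):
    k,l,st,ce=cv2.connectedComponentsWithStats(m.astype(np.uint8)); j=1+np.argmax(st[1:,4]); print(n,st[j].tolist(),ce[j].round(1)); 
    q=cv2.boxPoints(cv2.minAreaRect(np.argwhere(l==j)[:,::-1].astype(np.float32))); print(q.round(1).tolist()); return l==j,ce[j],q
sub=np.zeros_like(V,bool); sub[60:200,150:460]=1
print("grip"); _,_,qg=box((V<40)&sub&(np.arange(512)[None]>255)&(np.arange(512)[None]<305)&(np.arange(384)[:,None]>112),"grip")
print([onz(c,p,.096).round(4).tolist() for p in qg], [onz(c,p,.056).round(4).tolist() for p in qg])
_,_,qb=box((H>20)&(H<32)&(S>120)&(V>150)&sub,"brass")
print([onz(c,p,.054).round(4).tolist() for p in qb])
_,_,qr=box(((H<6)|(H>174))&(S>170)&sub,"red"); print([onz(c,p,.054).round(4).tolist() for p in qr])
sc=[onz(c,p,.026) for p in [(330,80),(436,79),(325,183),(422,182)]]; print("screws",np.round(sc,4).tolist(),np.mean(sc,0))
```

```text
grip
grip [273, 121, 21, 41, 237] [283.1 134.4]
[[273.0, 121.0], [293.0, 121.0], [293.0, 161.0], [273.0, 161.0]]
[[0.5533, 0.1784, 0.096], [0.555, 0.1634, 0.096], [0.5246, 0.1592, 0.096], [0.5229, 0.1748, 0.096]] [[0.5503, 0.1766, 0.056], [0.5522, 0.1592, 0.056], [0.5169, 0.1543, 0.056], [0.515, 0.1724, 0.056]]
brass [292, 109, 127, 55, 5419] [359.6 137.4]
[[291.29998779296875, 110.30000305175781], [418.0, 108.5], [418.70001220703125, 161.89999389648438], [292.0, 163.6999969482422]]
[[0.561, 0.1617, 0.054], [0.575, 0.0513, 0.054], [0.5284, 0.0389, 0.054], [0.514, 0.1546, 0.054]]
red [158, 105, 27, 63, 1079] [169.2 134.4]
[[157.5, 105.80000305175781], [180.6999969482422, 104.19999694824219], [184.89999389648438, 166.1999969482422], [161.6999969482422, 167.8000030517578]]
[[0.5523, 0.2783, 0.054], [0.5558, 0.2581, 0.054], [0.501, 0.2522, 0.054], [0.4972, 0.2734, 0.054]]
screws [[0.5914, 0.1267, 0.026], [0.6037, 0.0276, 0.026], [0.4921, 0.1149, 0.026], [0.5041, 0.0158, 0.026]] [0.54781364 0.07125142 0.026     ]
```

>>> move_arm([
  [[0, -0.01, 0], [-19, 30, 9.5], 1],
  [[0, 0, 0], [-19, 30, 9.5], 1],
  [[0, 0, 0], [0, 35, 0], 1],
  [[0, 0, 0], [0, 28, 0], 1],
  [[0, 0, 0], [0, 14, 0], 1],
  [[0, 0, 0], [0, 0, 0], 1],
  [[0, 0, 0], [0, 0, 0], 1],
])

```text
time_s: 2.47
position: [0.5364, 0.1702, 0.0661]
ee_rot: [-0.044, 0.045, -0.705, 0.706]
contact_force: [-0.3, -0.3, 0.8]
finger_gap: 1.0
```

>>> move_arm([
  [[0, 0, 0], [0, 0, 0], 0],
  [[0, 0, 0], [0, 0, 0], 0],
  [[0, 0, 0], [0, 0, 0], 0],
  [[0, 0, 0], [0, 0, 0], 0],
  [[0, 0, 0], [0, 0, 0], 0],
  [[0, 0, 0], [0, 0, 0], 0],
  [[0, 0, 0], [0, 0, 0], 0],
  [[0, 0, 0], [0, 0, 0], 0],
], force=40)

```text
time_s: 3.13
position: [0.5372, 0.1692, 0.067]
ee_rot: [0.044, -0.043, 0.706, -0.706]
contact_force: [-2.0, 0.5, 5.5]
finger_gap: 0.18
```

>>> move_arm([
  [[0, 0, 0], [0, 0, -5], 0],
  [[0, 0, 0], [0, 0, -10], 0],
  [[0, 0, 0], [0, 0, -12], 0],
  [[0, 0, 0], [0, 0, -12], 0],
  [[0, 0, 0], [0, 0, -12], 0],
  [[0, 0, 0], [0, 0, -12], 0],
  [[0, 0, 0], [0, 0, -8], 0],
  [[0, 0, 0], [0, 0, -4], 0],
])

```text
time_s: 3.8
position: [0.5285, 0.2449, 0.067]
ee_rot: [0.044, -0.043, 0.706, -0.706]
contact_force: [2.5, -1.8, 4.2]
finger_gap: 0.181
```

>>> move_arm([
  [[0, 0, 0], [0, 0, -2], 0],
  [[0, 0, 0], [0, 0, -2], 0],
  [[0, 0, 0], [0, 0, 0], 0],
])

```text
time_s: 4.05
position: [0.5281, 0.2474, 0.067]
ee_rot: [-0.044, 0.043, -0.705, 0.706]
contact_force: [3.6, -5.4, 7.0]
finger_gap: 0.179
```

>>> move_arm([
  [[0, 0, 0], [0, 0, -2], 0],
  [[0, 0, 0], [0, 0, -1], 0],
  [[0, 0, 0], [0, 0, 0], 0],
  [[0, 0, 0], [0, 0, 0], 0],
])

```text
time_s: 4.38
position: [0.528, 0.2475, 0.0669]
ee_rot: [-0.043, 0.043, -0.704, 0.707]
contact_force: [9.5, -17.1, 6.6]
finger_gap: 0.181
```

>>> move_arm([
  [[0, 0, 0], [0, 0, 0], 1],
  [[0, 0, 0], [0, 0, 0], 1],
  [[0, 0, 0], [0, 0, 0], 1],
  [[0, 0, 0], [0, 0, 0], 1],
  [[0, 0, 0], [0, -20, 0], 1],
  [[0, 0, 0], [0, -38, 0], 1],
  [[0, 0, 0], [0, -38, 0], 1],
  [[0, 0, 0], [0, -38, 0], 1],
])

```text
time_s: 5.05
position: [0.5263, 0.2507, 0.2015]
ee_rot: [-0.043, 0.044, -0.706, 0.706]
contact_force: [-0.2, 0.7, -0.3]
finger_gap: 0.999
```

>>> move_arm([
  [[0, 0, 0], [0, 0, 40], 1],
  [[0, 0, 0], [0, 0, 40], 1],
  [[0, 0, 0], [0, 0, 40], 1],
  [[0, 0, 0], [4, 0, 40], 1],
  [[0, 0, 0], [0, 0, 0], 1],
  [[0, 0, 0], [0, 0, 0], 1],
])

```text
time_s: 5.55
position: [0.5425, 0.0898, 0.2004]
ee_rot: [0.043, -0.043, 0.706, -0.706]
contact_force: [0.2, -0.2, 0.7]
finger_gap: 1.003
```

Run:
```python
from h import *
c=grab("wrist"); save(c,"w2.png"); np.save("w2.npy",c,allow_pickle=True)
print(read_state()["position"])
```

```text
[0.54267354 0.09094542 0.20040898]
```

View pics/w2.png

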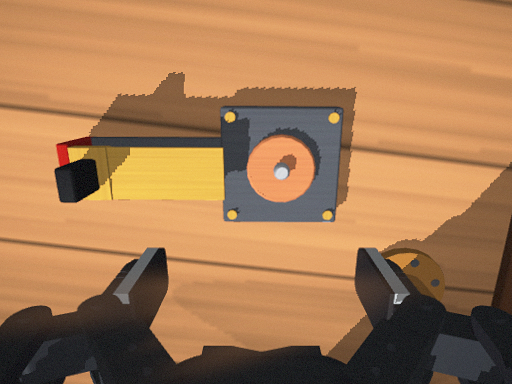

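The guard is at the stop. The copper seat shows at (281,169), with the bright pin tip at about (282,172).

Run:
```python
from h import *
c=np.load("w2.npy",allow_pickle=True).item()
hsv=cv2.cvtColor(c["frame"],cv2.COLOR_RGB2HSV); H,S,V=[hsv[...,i].astype(int) for i in range(3)]
sub=np.zeros_like(V,bool); sub[125:210,240:322]=1
m=(H<16)&(S>110)&sub
cnt=max(cv2.findContours(m.astype(np.uint8),0,2)[0],key=cv2.contourArea); e=cv2.fitEllipse(cv2.convexHull(cnt)); print(e, onz(c,e[0],.034))
sub[:]=0; sub[155:190,268:298]=1
m=(S<50)&(V>110)&sub; p=np.argwhere(m)[:,::-1]; print(len(p),p.mean(0),p.min(0),p.max(0),onz(c,p.mean(0),.046))
sc=[onz(c,p,.026) for p in [(230,117),(334,118),(232,215),(327,215)]]; print("screws",np.round(sc,4).tolist(),np.mean(sc,0))
b=(H>20)&(H<32)&(S>120)&(V>120); b[:145]=0;b[202:]=0;b[:,300:]=0; x=np.argwhere(b)[:,1].max(); print(x,onz(c,(x,172),.054))
```

```text
((280.6254577636719, 167.87461853027344), (67.2601547241211, 68.58870697021484), 67.22884368896484) [0.55021887 0.07163266 0.034     ]
173 [280.62427746 171.9132948 ] [274 165] [288 179] [0.54894914 0.07215744 0.046     ]
screws [[0.592, 0.1258, 0.026], [0.6031, 0.0268, 0.026], [0.4925, 0.1145, 0.026], [0.5044, 0.0158, 0.026]] [0.54799559 0.07073954 0.026     ]
223 [0.54435168 0.12522555 0.054     ]
```

>>> move_arm([
  [[0, 0, 0], [5, 0, 40], 1],
  [[0, 0, 0], [5, 0, 40], 1],
  [[0, 0, 0], [5, 0, 40], 1],
  [[0, 0, 0], [5, 0, 40], 1],
  [[0, 0, 0], [5, 0, 40], 1],
  [[0, 0, 0], [5, 0, 40], 1],
  [[0, 0, 0], [5, 0, 40], 1],
  [[0, 0, 0], [0, 0, 0], 1],
])

```text
time_s: 6.27
position: [0.5425, -0.1949, 0.1998]
ee_rot: [-0.042, 0.043, -0.706, 0.706]
contact_force: [0.2, 0.3, 0.2]
finger_gap: 0.997
```

>>> move_arm([
  [[0, 0, 0], [30, 0, 25], 1],
  [[0, 0, 0], [30, 0, 25], 1],
  [[0, 0, 0], [30, 0, 20], 1],
  [[0, 0, 0], [0, 0, 0], 1],
  [[0, 0, 0], [0, 0, 0], 1],
])

```text
time_s: 6.68
position: [0.4613, -0.2714, 0.2004]
ee_rot: [0.043, -0.043, 0.706, -0.706]
contact_force: [2.0, 0.6, 0.6]
finger_gap: 0.998
```

Run:
```python
from h import *
c=grab("wrist"); save(c,"w3.png"); np.save("w3.npy",c,allow_pickle=True)
print(read_state()["position"])
```

```text
[ 0.46221594 -0.27093844  0.20048793]
```

View pics/w3.png

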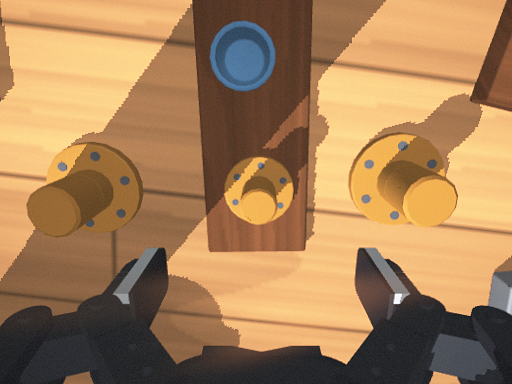

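The target flange stands on the ledge with its disc at (259,191) and hub top at (259,206). The cup is at (242,56), and the larger look-alikes are off both sides of the ledge.

Run:
```python
from h import *
c=np.load("w3.npy",allow_pickle=True).item()
hsv=cv2.cvtColor(c["frame"],cv2.COLOR_RGB2HSV); H,S,V=[hsv[...,i].astype(int) for i in range(3)]
sub=np.zeros_like(V,bool); sub[145:235,216:302]=1
m=((H>15)&(S>100)&(V>110)&sub).astype(np.uint8)
cnt=max(cv2.findContours(m,0,2)[0],key=cv2.contourArea); hull=cv2.convexHull(cnt)
print(cv2.boundingRect(hull))
P=np.array([onz(c,p[0],.026)[:2] for p in hull],np.float32); print("disc",cv2.minEnclosingCircle(P), cv2.fitEllipse(P))
T=[onz(c,p,.076).round(4) for p in [(241,204),(277,204),(259,186),(259,223),(259,205)]]; print("hub top",T)
cup=[onz(c,p,.052).round(4) for p in [(211,56),(275,56),(243,21),(243,90)]]; print("cup",cup)
```

```text
(225, 156, 68, 68)
disc ((0.44107866287231445, -0.2709631323814392), 0.03616686165332794) ((0.441359281539917, -0.2710433602333069), (0.06976252794265747, 0.07185648381710052), 88.53247833251953)
hub top [array([ 0.4421, -0.2561,  0.076 ]), array([ 0.4459, -0.2872,  0.076 ]), array([ 0.4601, -0.2697,  0.076 ]), array([ 0.4263, -0.2738,  0.076 ]), array([ 0.4431, -0.2718,  0.076 ])]
cup [array([ 0.5605, -0.217 ,  0.052 ]), array([ 0.567 , -0.2701,  0.052 ]), array([ 0.5902, -0.2407,  0.052 ]), array([ 0.5367, -0.2464,  0.052 ])]
```

>>> move_arm([
  [[0, 0, 0], [20.5, 20, -2], 1],
  [[0, 0, 0], [0, 38, 0], 1],
  [[0, 0, 0], [0, 38, 0], 1],
  [[0, 0, 0], [0, 34, 0], 1],
  [[0, 0, 0], [0, 22, 0], 1],
  [[0, 0, 0], [0, 12.5, 0], 1],
  [[0, 0, 0], [0, 0, 0], 1],
  [[0, 0, 0], [0, 0, 0], 1],
])

```text
time_s: 7.4
position: [0.4419, -0.2709, 0.0353]
ee_rot: [0.044, -0.045, 0.706, -0.706]
contact_force: [0.8, 0.0, 0.2]
finger_gap: 1.001
```

>>> move_arm([
  [[0, 0, 0], [0, 0, 0], 0],
  [[0, 0, 0], [0, 0, 0], 0],
  [[0, 0, 0], [0, 0, 0], 0],
  [[0, 0, 0], [0, 0, 0], 0],
  [[0, 0, 0], [0, 0, 0], 0],
  [[0, 0, 0], [0, 0, 0], 0],
  [[0, 0, 0], [0, 0, 0], 0],
  [[0, 0, 0], [0, 0, 0], 0],
], force=70)

```text
time_s: 8.07
position: [0.4416, -0.272, 0.0369]
ee_rot: [-0.044, 0.043, -0.706, 0.706]
contact_force: [-0.3, 2.6, 7.1]
finger_gap: 0.38
```

>>> move_arm([
  [[0, 0, 0], [0, -8, 0], 0],
  [[0, 0, 0], [0, -25, 0], 0],
  [[0, 0, 0], [0, -38, 0], 0],
  [[0, 0, 0], [0, -38, 0], 0],
  [[0, 0, 0], [0, -30, 0], 0],
  [[0, 0, 0], [0, -11, 0], 0],
  [[0, 0, 0], [0, 0, 0], 0],
])

```text
time_s: 8.65
position: [0.4424, -0.2725, 0.1898]
ee_rot: [-0.046, 0.041, -0.705, 0.706]
contact_force: [0.6, -0.3, -2.8]
finger_gap: 0.382
```

>>> move_arm([
  [[0, 0, 0], [-7, 0, -15], 0],
  [[0, 0, 0], [-14, 0, -31], 0],
  [[0, 0, 0], [-16, 0, -36], 0],
  [[0, 0, 0], [-17, 0, -37], 0],
  [[0, 0, 0], [-17, 0, -37], 0],
  [[0, 0, 0], [-17, 0, -37], 0],
  [[0, 0, 0], [-17, 0, -37], 0],
  [[0, 0, 0], [-16, 0, -36], 0],
])

```text
time_s: 9.32
position: [0.5275, 0.0087, 0.1844]
ee_rot: [-0.043, 0.044, -0.706, 0.706]
contact_force: [0.7, -1.1, -3.1]
finger_gap: 0.381
```

>>> move_arm([
  [[0, 0, 0], [-13, 0, -31], 0],
  [[0, 0, 0], [-10, 0, -21], 0],
  [[0, 0, 0], [-4, 0, -10], 0],
  [[0, 0, 0], [0, 0, 0], 0],
  [[0, 0, 0], [0, 0, 0], 0],
  [[0, 0, 0], [0, 0, 0], 0],
])

```text
time_s: 9.82
position: [0.5466, 0.0708, 0.1849]
ee_rot: [-0.043, 0.044, -0.706, 0.706]
contact_force: [-0.1, -0.1, -3.2]
finger_gap: 0.38
```

Run:
```python
from h import *
c=grab("wrist"); save(c,"w4.png"); np.save("w4.npy",c,allow_pickle=True)
b=grab("side"); save(b,"s4.png"); s=read_state(); print(s["position"],s["contact_force"],np.round(c["T"][:3,0],4), s["finger_gap"])
cv2.imwrite("pics/ws4.png",np.hstack([cv2.resize(c["frame"],(400,300)),cv2.resize(b["frame"][60:252,80:336],(400,300))])[:,:,::-1])
```

```text
[0.54696064 0.07056454 0.18548319] [-0.16512005 -0.35936559 -2.6855079 ] [ 1.223e-01 -9.925e-01  4.000e-04] 0.37686724586059067
```

View pics/ws4.png

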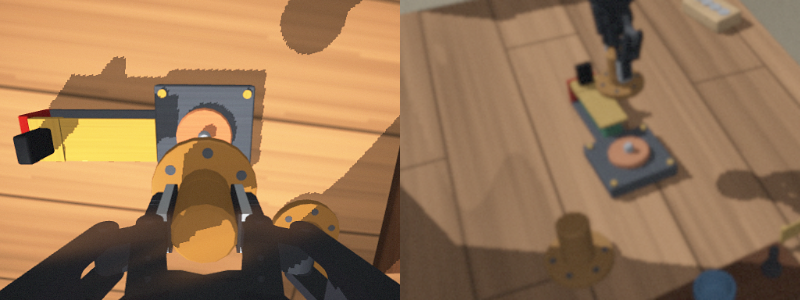

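The left half (wrist) shows the flange held upright in the jaws with the pin tip still visible behind the disc. The right half (side) shows the flange above the jig and the bare seat and pin.

>>> move_arm([
  [[0, 0, 0], [-2, 20, -1.5], 0],
  [[0, 0, 0], [0, 30, 0], 0],
  [[0, 0, 0], [0, 30, 0], 0],
  [[0, 0, 0], [0, 20, 0], 0],
  [[0, 0, 0], [0, 11, 0], 0],
  [[0, 0, 0], [0, 0, 0], 0],
  [[0, 0, 0], [0, 0, 0], 0],
])

```text
time_s: 10.5
position: [0.5492, 0.0725, 0.0747]
ee_rot: [-0.043, 0.044, -0.706, 0.706]
contact_force: [-0.2, -0.3, -2.7]
finger_gap: 0.381
```

Run:
```python
from h import *
c=grab("wrist"); b=grab("side"); s=read_state(); print(s["position"],s["contact_force"],s["torque"])
hsv=cv2.cvtColor(c["frame"],cv2.COLOR_RGB2HSV)
cv2.imwrite("pics/ws5.png",np.hstack([cv2.resize(c["frame"],(400,300)),cv2.resize(b["frame"][90:210,160:320],(400,300),interpolation=cv2.INTER_CUBIC)])[:,:,::-1])
```

```text
[0.55019223 0.07331901 0.0760362 ] [ 0.97888454  0.18849178 -2.86174465] [-0.00895685 -0.01343979 -0.05756359]
```

View pics/ws5.png

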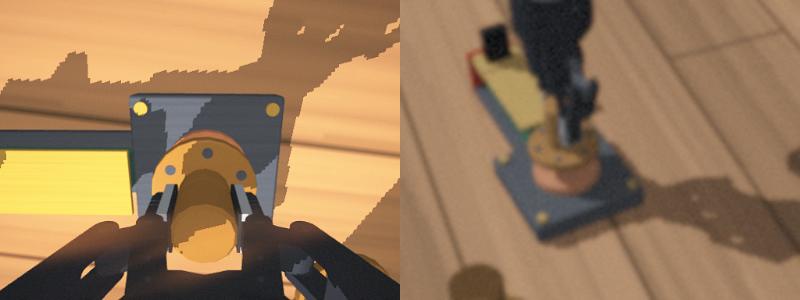

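The flange hovers just over the seat and looks concentric with it in both views. I'll lower it gently and watch the force.

>>> move_arm([
  [[0, 0, 0], [0, 4, 0], 0],
  [[0, 0, 0], [0, 3, 0], 0],
  [[0, 0, 0], [0, 2, 0], 0],
  [[0, 0, 0], [0, 2, 0], 0],
  [[0, 0, 0], [0, 0, 0], 0],
])

```text
time_s: 11.02
position: [0.5493, 0.0734, 0.0637]
ee_rot: [-0.044, 0.044, -0.706, 0.706]
contact_force: [0.4, -1.0, -2.4]
finger_gap: 0.382
```

>>> move_arm([
  [[0, 0, 0], [0, 3, 0], 0],
  [[0, 0, 0], [0, 3, 0], 0],
  [[0, 0, 0], [0, 2, 0], 0],
  [[0, 0, 0], [0, 0, 0], 0],
  [[0, 0, 0], [0, 0, 0], 0],
])

```text
time_s: 11.43
position: [0.5491, 0.0728, 0.0552]
ee_rot: [-0.043, 0.044, -0.705, 0.706]
contact_force: [1.9, -5.5, -3.5]
finger_gap: 0.379
```

>>> move_arm([
  [[0, 0, 0], [0, 0, 0.7], 0],
  [[0, 0, 0], [0, 2, 0], 0],
  [[0, 0, 0], [0, 2, 0], 0],
  [[0, 0, 0], [0, 2, 0], 0],
  [[0, 0, 0], [0, 0, 0], 0],
  [[0, 0, 0], [0, 0, 0], 0],
], force=100)

```text
time_s: 11.93
position: [0.5493, 0.0726, 0.0502]
ee_rot: [-0.044, 0.044, -0.706, 0.706]
contact_force: [-3.4, -3.4, 6.5]
finger_gap: 0.369
```

>>> move_arm([
  [[0, 0, 0], [0, 2, 0.3], 0],
  [[0, 0, 0], [0, 2, 0], 0],
  [[0, 0, 0], [0, 0, 0], 0],
  [[0, 0, 0], [0, 0, 0], 0],
])

```text
time_s: 12.27
position: [0.5494, 0.0726, 0.047]
ee_rot: [-0.044, 0.044, -0.706, 0.706]
contact_force: [-6.1, -1.6, 13.4]
finger_gap: 0.369
```

>>> move_arm([
  [[0, 0, 0], [0, 2, 0], 0],
  [[0, 0, 0], [0, 0, 0], 0],
  [[0, 0, 0], [0, 0, 0], 0],
])

```text
time_s: 12.52
position: [0.5496, 0.0726, 0.0469]
ee_rot: [-0.044, 0.043, -0.706, 0.706]
contact_force: [-12.7, -1.3, 32.8]
finger_gap: 0.374
```

>>> move_arm([
  [[0, 0, 0], [0.5, -0.6, 0], 0],
  [[0, 0, 0], [0, 0, 0], 0],
  [[0, 0, 0], [0, 0, 0], 0],
  [[0, 0, 0], [0, 0, 0], 0],
])

```text
time_s: 12.85
position: [0.5495, 0.0726, 0.0469]
ee_rot: [0.045, -0.043, 0.706, -0.706]
contact_force: [-9.3, -2.8, 26.3]
finger_gap: 0.378
```

Run:
```python
from h import *
c=grab("wrist"); b=grab("side"); a=grab("top"); s=read_state(); print(s["position"],s["contact_force"],s["torque"],s["finger_gap"])
cv2.imwrite("pics/ws6.png",np.vstack([np.hstack([cv2.resize(c["frame"],(400,300)),cv2.resize(b["frame"][90:210,160:320],(400,300),interpolation=cv2.INTER_CUBIC)]),np.hstack([cv2.resize(b["frame"],(400,300)),cv2.resize(a["frame"][100:292,80:336],(400,300))])])[:,:,::-1])
```

```text
[0.54949309 0.07262797 0.04693834] [-9.83367377 -2.36113974 25.8369094 ] [-0.81417738  3.52904546 -0.09888766] 0.37623108859503424
```

View pics/ws6.png

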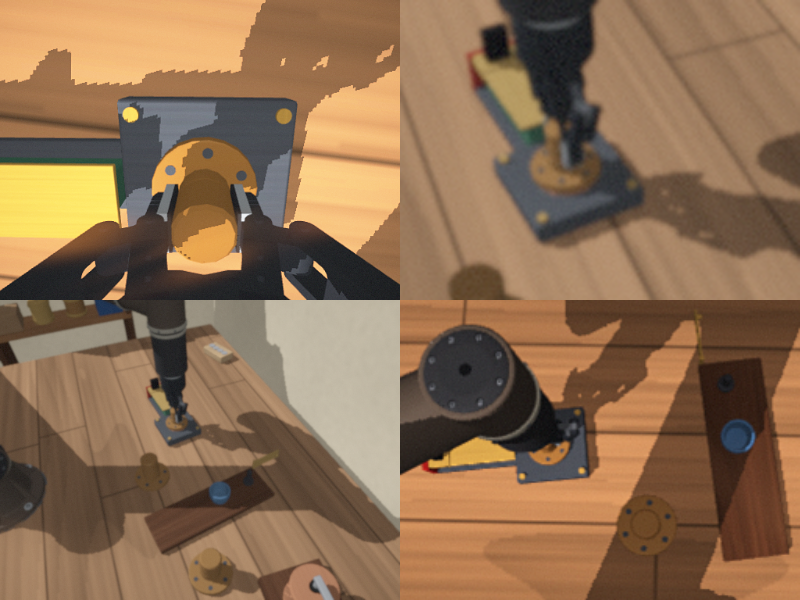

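The flange is flat on the seat and the seat is down. The guard is at the stop, and the cup and swivel pin are still standing on the ledge.

```bash
python3 -c "
from h import *
print(job.close_job())"
```

```text
the job is handed in; nothing more can be done
None
```

The job is done and handed in at about 13 s of the 48 s allowed, with the gripper still holding the flange pressed fully down.

- **Guard:** I slid it by its grip until the push rose to about 17 N against the stop. A wrist picture then put its free edge at jig y ≈ 54 mm, which matches the 90 mm position.
- **Flange:** I took the smallest look-alike from the ledge (measured disc diameter 72 mm) and lowered it over the pin without any vertical resistance. I then pressed it until the height stopped changing.
- **Final hold:** The tool stayed at z = 46.9 mm while the push rose from 13 to 33 N, and that height puts the flange's underside at 26 mm, the fully pressed level. I eased the push back to about 26 N to hold.
- **Bystanders:** The last pictures show the cup and swivel pin still standing on the ledge. I checked this by eye and did not measure their positions again.
- **Residual side force:** About 10 N of sideways force on the pin remained in the final hold. The wrist also showed a moment of about 3.5 N m, which I did not look into. No other check failed or disagreed.

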